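# Set the laser coder's can nest to focus and hold a can pressed down in it for marking

### The arm

A 6-joint arm with a two-finger parallel gripper is mounted at the origin on the work surface. World frame = base frame: x ahead of the robot, y to its left, z up, the work surface at z = 0. Lengths are in mm, angles in rad, forces in N, time in s.
With the tool pointing down it reaches from about 275 to 1000 mm from the base axis. Payload 8.4 kg.
Tool frame: the origin (TCP) lies between the finger pads; the fingertips stand r.tips_ahead ahead of it and the grasp point (between the pads) lies 6 mm ahead of it (r.tips_ahead is the distance from the TCP to the fingertips, in mm); z points along the fingers, y is the line along which they close (so a half turn about z gives the same grasp; the last joint's range is limited). The gripper opens to 85 mm and grips with 20 to 120 N. Pads are 22 mm wide; open, the fingers measure 114 mm over their backs; the gripper's body (76 mm by 85 mm) begins 54 mm behind the grasp point. The pads swing forward as they close: fully open they stand 13 mm farther back than shut.
Start: joints at [1.264, 0.353, 1.633, -0, 1.155, -0.002], TCP at [187.562, 596.195, 228.081] pointing down, gripper open.
Joint ranges: [-2.63, 2.63], [-0.92, 2.1], [0.06, 2.66], [-1.3, 4.44], [0, 2.69], [-3.02, 3.02]. Speed limits (rad/s): [2.22, 2.22, 2.79, 3.14, 3.14, 3.14].

### API

Orientations are given as [roll, pitch, yaw] about the fixed x, y, z axes, in that order (R = Rz(yaw) Ry(pitch) Rx(roll)).
In Python, from rig import r gives the robot as it stands.
- The arm moves only by the tool carry_out, never from a script. Its arguments are lists of equal length, an entry for each row: "delta_pos": the shift along the tool's x, y, z in m, a list of three; "rot": the turn, a rotation vector about the tool's x, y, z in degrees, a list of three. A call has 1 to 8 rows; each row is the pose to reach, as a shift and turn from the pose commanded when the call began, along the tool's axes at that moment; what a row does not reach only later rows make up. A row lasts 1/8 s, in which the tool goes at most 62.5 mm and 10.7 degrees, less where a joint would pass 70% of its speed; a pose out of reach is approached as far as the arm can. A call with a gripper value outside its range is refused whole. "claw" is the finger opening in m, from 0 to 0.0854, set as the call begins (left out, the last holds). The fingers move at their own pace and stop on an object; "grip_force" is the grip in N (left out, the last holds). Time passes only in rows, so rows that repeat a pose let the fingers close. It gives the time, the measured TCP pose, the force, the opening and the grip force at its end, in the units of the state.
- r.sense(): the state, without advancing time (a new reading comes with each control period).
- r.grab_frame(name): name is "scene" or "top" or "wrist"; returns the picture (384x512x3 uint8, blue, green, red); there is no depth.
- r.camera_info(name): a dict with "fx", "fy", "cx", "cy" (pixels), "distortion" ([k1, k2, p1, p2, k3] as OpenCV has them; the pictures are not rectified), "pose" (4x4, takes a point from camera to world coordinates); the wrist camera has in their place "hand_eye" (4x4, takes a point from camera to tool coordinates, whose origin is the TCP and whose axes are the flange's). Camera axes: x right, y down, z forward; pixel columns grow to the right and rows downward; lengths in mm; the calibration is good to about 2 mm. A picture is of the moment at which its call begins: read the wrist's pose just before it. camera_info takes no time and is no camera call.
- r.sign_off(): hands the job in; it is judged then, once.
Trained networks look in the newest picture that a camera, given by its name, has taken for a name from the list of things; names that differ only in an ending like _2 or _b are one class to them, and where a whole thing is asked for, a point or a joint stands for the part that bears it (a point fixed in the world has none). Each returns a list of dicts, best first, with "p" (0 to 1); they miss things now and then, are a little off and sometimes report something else, mostly with a low value. They report only what shows in the picture. A call takes as long as a camera call. They do not tell look-alikes from the thing itself.
- r.recognise(thing, camera): "box" ([left, top, right, bottom] in pixels, round what is visible of it).
- r.cut_out(thing, camera): "mask" (384x512 bool, what is visible of it) and "box" ([left, top, right, bottom] in pixels, round what is visible of it).
The state is a dict: "clock": time; "qpos": joint angles; "qvel": joint speeds; "joint_efforts": joint torques, N m; "eef_pos": TCP position; "tcp_rot": TCP orientation; "contact_force": force on the tool from outside, world axes, zero at the start; "wrist_torque": the same for the moment, N m; "opening": opening from 0.0 (shut) to 1.0 (fully open); "grasp_force": force on a finger pad.
Only numpy, scipy, OpenCV 4.12 (cv2) and the standard library are available. Lean on these libraries where they do the work, as an engineer would, in place of code of your own. Each camera call takes 0.05 s, during which the arm holds its last target. There are 200 camera calls.

### The job

Set up the can laser coder and hold a can in it for marking: unlock the carriage's clamp lever, slide the carriage until its index line stands at the tip of the laser head's focus finger, and swing the lever back tight. Then stand the tall slim can upright in the carriage's white sprung ring nest, push the can down until the nest reaches its bottom stop, and finish while still holding it pressed down there. Leave the other cans, the lids and the tin where they are.

Things in the scene. Friction and masses are not known exactly. Their poses are not given: they have to be found in the camera images.
- carriage_index (a point): Outer end of the black index line across the grey carriage's top, on the edge away from the robot, level with the nest's axis (45 mm from the rail axis, 47 mm above the table). y runs along the rail towards the laser head; z up. The carriage is 90 mm wide and reaches 50 mm ahead of the index and 125 mm behind it; its top is 47 mm above the table.
- focus_tip (a point): Tip of the focus finger, a bright flat metal strip, 10 mm wide, that runs back along the rail from the white laser head, beside the carriage's edge away from the robot; the tip is a small wedge pointing at the rail, 55 mm above the table. The carriage is right when its index line is level with this tip along the rail (4 mm apart across it). y runs along the rail towards the laser head; z up.
- laser_head: White laser head, fixed. Origin on the rail axis at table height, level with the focus finger's tip; y along the rail towards the head. Its lens front is at y = 127 mm; the white housing (105 mm wide, top 185 mm above the table) runs from y = 155 to 390 mm. Lens and housing are more than 70 mm above the table.
- carriage (a joint): Carriage travel along the rail, 0 to 0.20 m, growing towards the laser head. It starts short of the focus tip, on the side away from the head. About 5 N of drag when unlocked; the tight clamp holds it against some 60 N.
- clamp_lever (a joint): Swing of the clamp lever about its upright hub: 0 = tight, 1.2 rad = fully unlocked (stop); grows counterclockwise seen from above. Tight, it trails away from the laser head, 0.6 rad off the rail's direction towards the robot; unlocked, 0.6 rad to the far side. The clamp is quite free from 0.85 rad. It stays where left; swinging takes about 0.25 Nm, 0.45 Nm near tight.
- lever_hub (a point): On the axis of the lever's steel hub (28 mm across, its top 75 mm above the table), at the height of the lever rod, 64 mm above the table. The hub stands on the carriage on the rail axis, 105 mm behind the nest's axis (away from the laser head).
- lever_grip (a point): Middle of the black grip on the clamp lever: a level round sleeve, 16 mm thick, 65 mm long, centred 85 mm from the hub's axis, 64 mm above the table. Its x axis points along the lever, outwards from the hub; z up.
- nest_ring (a joint): How far the white sprung ring nest is pressed down, in m: 0 = up, 0.012 = on its stop. Preloaded with about 6 N (it carries a can without sinking), plus 0.7 N per mm.
- nest_seat (a point): Centre of the floor of the white ring nest, where the can's base stands; it sinks with the ring. Up, it is 95 mm above the table. The ring is 81 mm across; its wall is 17 mm high above the floor, bored 56 mm wide at the bottom and flared to about 63 mm at the mouth. z up.
- slim_can_center (a point): Centre (half-way up) of the task's can: the tallest and slimmest aluminium can, sealed, 53 mm in diameter and 134 mm high, the last 10 mm narrowing to 44 mm at the base and the last 14 mm slightly at the lid; 190 to 350 g. Stands upright on the table at the start, in any of the three cans' places.
- slim_can: The same tall slim can; its origin is the centre of its base, z up.
- short_can_center (a point): Centre of the short can, not to be disturbed: aluminium, 53 mm in diameter, 92 mm high.
- wide_can_center (a point): Centre of the wide can, not to be disturbed: aluminium, 66 mm in diameter, 115 mm high.
- lid_stack: Low stack of can lids, not to be disturbed: 54 mm in diameter, 24 mm high; origin at the centre of its underside.
- tin: Empty open red tin with a brass rim, not to be disturbed: 77 mm across, 98 mm high; origin at the centre of its underside.
Things that resemble listed ones, but are neither listed nor needed, are in the scene too. What is shaped like the slim_can but purple is not meant.

How it is judged (in metres and radians):
On the way, in this order (a step that is already met when the one before it is completed fails the run):
1. the clamp lever is swung to unlocked (beyond 0.9 rad) (value of joint clamp_lever above 0.9 rad), for 0.1 s.
2. the carriage's index line is within 4 mm of the focus finger's tip along the rail and the lever is tight again (below 0.2 rad) (y of carriage_index in the frame of focus_tip between -0.004 and 0.004 m and value of joint clamp_lever below 0.2 rad), for 0.3 s.
3. the slim can stands in the nest and is pressed down with the ring within 2.5 mm of its stop (horizontal distance between slim_can_center and nest_seat below 0.005 m and z of slim_can_center in the frame of nest_seat between 0.063 and 0.0705 m and angle between slim_can_center's own z axis and vertical below 0.1 rad and value of joint nest_ring above 0.0095 m and contact force between any of the fingers, the arm and slim_can above 3 N), for 0.3 s.
At the end, for the whole second after the job is handed in: Robot holding the slim can down: can upright in the ring nest (5 mm of its axis, base within 4 mm of its floor, 0.1 rad), ring within 2.5 mm of its stop, robot touching the can (over 3 N), carriage index within 4 mm of the focus tip along the rail, lever tight (below 0.2 rad) (all of step 2 and all of step 3); the arm keeps its last pose, push and grip.
It fails at once if another can, the lids or the tin is moved more than 30 mm (distance of any of short_can_center, wide_can_center, lid_stack, tin from where it was at the start of the episode above 0.03 m).
It also fails if it takes over 72 s, if anything falls off the work surface, if the arm or the gripper's body presses on something with over 40 N, if the wrist force passes 120 N, or if a joint passes its speed limit or range.

## Working session

There is one attempt and no reset: what is moved stays moved. The work goes in short steps, Python scripts to look and compute and a tool call to move; the robot and the scene stay as the last step left them, time stands still between calls to the robot, and variables do not carry over. Pictures are saved under pics/ and viewed, at most 10 in all, crops included, and the job is handed in when it is done.

Besides the shell and the picture viewer there is one more tool, called after ">>>" as name(argument=value, ...), one argument or row to a line, values as JSON. carry_out: Moves the arm, as the interface text tells. Its arguments: {"type":"object","properties":{"delta_pos":{"type":"array","items":{"type":"array","items":{"type":"number"}}},"rot":{"type":"array","items":{"type":"array","items":{"type":"number"}}},"claw":{"type":"number"},"grip_force":{"type":"number"}},"required":["delta_pos","rot"]}

```bash
ls; mkdir -p pics
python3 - <<'E'
from rig import r
import cv2,numpy as np
s=r.sense();print(s['clock'],s['eef_pos'],s['tcp_rot'],r.tips_ahead)
a=r.grab_frame("scene");b=r.grab_frame("top")
cv2.imwrite("pics/s.png",a);cv2.imwrite("pics/t.png",b)
for c in("scene","top"):
    i=r.camera_info(c);print(c,i['fx'],i['cx'],i['cy'],i['distortion'],np.round(i['pose'],3).tolist())
print(r.camera_info("wrist"))
E
```

```text
pics
0.0 [187.41199524 595.74543241 227.37737176] [-3.14023611e+00 -1.80517518e-05  2.83680806e+00] 25.0
scene 365.5691125435678 250.2060111796225 191.64476212693486 [-0.03641458  0.          0.          0.          0.        ] [[0.812, 0.368, -0.453, 952.063], [0.583, -0.536, 0.61, -657.3], [-0.019, -0.76, -0.65, 734.188], [0.0, 0.0, 0.0, 1.0]]
top 428.73568090774893 253.91960982754583 183.38277478260127 [-0.03916041  0.          0.          0.          0.        ] [[0.011, -0.982, 0.19, 258.787], [-1.0, -0.015, -0.017, -47.052], [0.02, -0.19, -0.982, 1317.913], [0.0, 0.0, 0.0, 1.0]]
{'fx': 266.59915684648007, 'fy': 266.59915684648007, 'cx': 253.90761835914833, 'cy': 191.3853583516931, 'distortion': array([-0.06230465,  0.        ,  0.        ,  0.        ,  0.        ]), 'hand_eye': array([[-2.79636446e-04, -9.55696948e-01, -2.94352280e-01,
         7.67514409e+01],
       [ 9.99999472e-01, -5.58285434e-04,  8.62624155e-04,
         2.43099081e-01],
       [-9.88739863e-04, -2.94351883e-01,  9.55696600e-01,
        -1.46064513e+02],
       [ 0.00000000e+00,  0.00000000e+00,  0.00000000e+00,
         1.00000000e+00]])}
```

View pics/s.png

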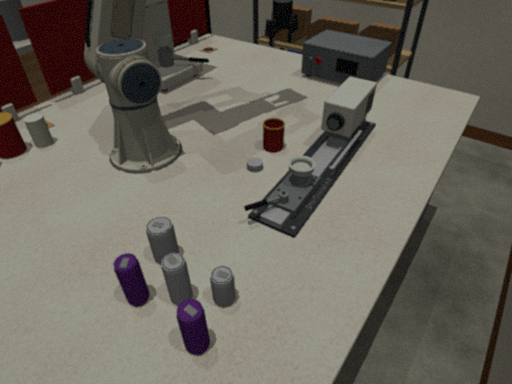

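View pics/t.png

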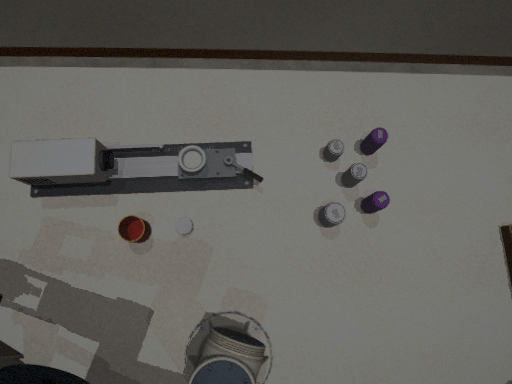

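The scene view shows three silver cans: wide (162,240), slim (177,277), short (223,285), plus purple look-alikes at (132,280) and (194,327). In the top view these are wide (333,214), slim (355,175) and short (334,150). The middle one is the tallest and slimmest. The lever grip is at (252,173), the hub at (229,160), the nest at (192,159) and the finger tip near (165,150).

```bash
cat > h.py <<'E'
from rig import r
import cv2,numpy as np
from scipy.spatial.transform import Rotation as R
def campose(c,s=None):
    i=r.camera_info(c)
    if c!="wrist": return i,np.array(i['pose'])
    s=s or r.sense(); T=np.eye(4);T[:3,:3]=R.from_euler('xyz',s['tcp_rot']).as_matrix();T[:3,3]=s['eef_pos']
    return i,T@i['hand_eye']
def K(i): return np.array([[i['fx'],0,i['cx']],[0,i['fy'],i['cy']],[0,0,1]])
def px2w(c,uv,z,s=None):
    i,P=campose(c,s)
    n=cv2.undistortPoints(np.array(uv,float).reshape(-1,1,2),K(i),i['distortion']).reshape(-1,2)
    d=np.c_[n,np.ones(len(n))]@P[:3,:3].T
    z=np.broadcast_to(z,len(d))
    return P[:3,3]+d*((z-P[2,3])/d[:,2])[:,None]
def w2px(c,p,s=None):
    i,P=campose(c,s);Q=np.linalg.inv(P)
    return cv2.projectPoints(np.array(p,float).reshape(-1,3),cv2.Rodrigues(Q[:3,:3])[0],Q[:3,3],K(i),i['distortion'])[0].reshape(-1,2)
E
python3 - <<'E'
from h import *
np.set_printoptions(precision=1,suppress=True)
for t in ['slim_can','nest_seat','lever_hub','lever_grip','carriage','laser_head','tin','lid_stack']:
    d=r.cut_out(t,'top')
    for k in d[:3]:
        m=k['mask'];ys,xs=np.nonzero(m)
        print(t,round(k['p'],2),k['box'],m.sum(),xs.mean(),ys.mean())
for n,uv,z in [('slimtop',(355,168),134),('short',(333,147),92),('wide',(333,211),115),('nest',(192,158.5),112),('hub',(229,160),75),('grip',(252,173),64),('tip',(165,150),55),('railc',(250,143),15),('railc2',(252,188),15),('tin',(132,230),98),('lid',(184,226),24)]:
    print(n,px2w('top',uv,z)[0])
E
python3 - <<'E'
import cv2
b=cv2.imread('pics/t.png')
cv2.imwrite('pics/t2.png',cv2.resize(b[120:225,90:395],(800,275),interpolation=cv2.INTER_CUBIC))
E
```

```text
slim_can 0.73 [338.9, 166.5, 366.6, 186.6] 412 353.8398058252427 174.39805825242718
slim_can 0.72 [358.9, 189.9, 389.0, 213.0] 454 374.5484581497797 202.04405286343612
slim_can 0.57 [360.5, 129.2, 388.5, 153.6] 477 373.5660377358491 140.35849056603774
nest_seat 0.66 [178.9, 143.2, 206.3, 173.4] 568 191.72535211267606 157.88028169014083
lever_hub 0.5 [223.0, 156.7, 259.0, 181.8] 264 241.09469696969697 168.14772727272728
lever_grip 0.65 [223.9, 153.6, 262.9, 185.0] 245 242.53061224489795 169.0938775510204
carriage 0.73 [179.4, 146.0, 260.8, 182.9] 1807 208.71333702268953 164.1411178749308
laser_head 0.69 [11.2, 137.5, 164.0, 183.8] 4584 63.36147469458988 160.30715532286212
laser_head 0.53 [180.6, 142.0, 204.2, 172.6] 551 191.59528130671507 158.17785843920146
tin 0.98 [120.9, 214.9, 151.1, 247.0] 747 133.859437751004 229.30254350736277
lid_stack 0.55 [173.3, 219.4, 195.1, 234.4] 245 183.75510204081633 226.16734693877552
slimtop [ 536.9 -355.5  134. ]
short [ 609.9 -302.6   92. ]
wide [ 415.2 -293.2  115. ]
nest [562.8 111.9 112. ]
hub [569.3   6.5  75. ]
grip [533.1 -62.7  64. ]
tip [602.6 202.5  55. ]
railc [640.5 -55.9  15. ]
railc2 [496.4 -63.9  15. ]
tin [355.3 275.7  98. ]
lid [375.4 139.6  24. ]
```

View pics/t2.png

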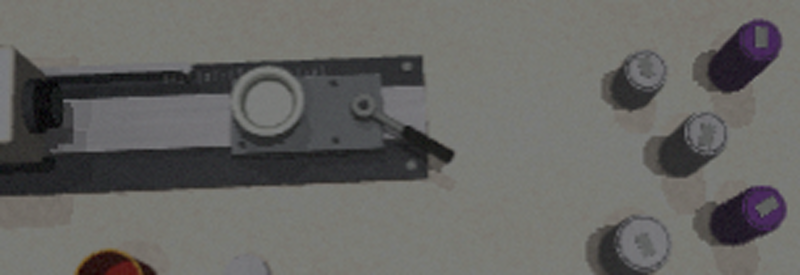

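```bash
cat >> h.py <<'E'
def to(pos,yaw_deg,tilt=0):
    s=r.sense();C=R.from_euler('xyz',s['tcp_rot']);T=R.from_euler('xyz',[np.pi,0,np.radians(yaw_deg)])
    print('dpos m',np.round(C.inv().apply(np.array(pos)-s['eef_pos'])/1000,4).tolist(),'rot deg',np.round((C.inv()*T).as_rotvec(degrees=True),2).tolist())
E
python3 -c "
from h import *
to([545,120,250],90)"
```

```text
dpos m [-0.4839, -0.347, -0.0219] rot deg [-0.0, 0.0, 72.54]
```

>>> carry_out(
  delta_pos=[
    [-0.03, -0.03, -0.02],
    [-0.484, -0.347, -0.022],
    [-0.484, -0.347, -0.022],
    [-0.484, -0.347, -0.022],
    [-0.484, -0.347, -0.022],
    [-0.484, -0.347, -0.022],
    [-0.484, -0.347, -0.022],
    [-0.484, -0.347, -0.022],
  ],
  rot=[
    [0, 0, 10],
    [0, 0, 20],
    [0, 0, 30],
    [0, 0, 40],
    [0, 0, 50],
    [0, 0, 60],
    [0, 0, 70],
    [0, 0, 72.5],
  ],
)

```text
clock: 1.5
eef_pos: [475.3, 210.3, 250.1]
tcp_rot: [3.141, -0.0, 1.568]
contact_force: [0.7, 0.6, -0.0]
opening: 0.999
grasp_force: 0.0
```

```bash
python3 -c "
from h import *
to([545,120,250],90)"
```

```text
dpos m [-0.0901, 0.0699, 0.0001] rot deg [0.05, -0.03, -0.15]
```

>>> carry_out(
  delta_pos=[
    [-0.09, 0.07, 0],
    [-0.09, 0.07, 0],
    [-0.09, 0.07, 0],
  ],
  rot=[
    [0, 0, 0],
    [0, 0, 0],
    [0, 0, 0],
  ],
  claw=0.045,
)

```text
clock: 1.88
eef_pos: [546.1, 119.3, 249.6]
tcp_rot: [3.141, 0.001, 1.568]
contact_force: [0.5, -0.3, -0.2]
opening: 0.534
grasp_force: 0.0
```

Run:
```python
from h import *
np.set_printoptions(precision=1,suppress=True)
s=r.sense();a=r.grab_frame("wrist");cv2.imwrite("pics/w1.png",cv2.resize(a,(800,600),interpolation=cv2.INTER_CUBIC))
np.save('w1.npy',a);import pickle;pickle.dump(s,open('w1s.pkl','wb'))
print(s['eef_pos'],s['tcp_rot'])
for t in ['nest_seat','lever_hub','lever_grip','carriage']:
    for k in r.cut_out(t,'wrist')[:2]:
        ys,xs=np.nonzero(k['mask']);print(t,round(k['p'],2),k['box'],xs.mean(),ys.mean())
```

```text
[546.1 119.3 249.6] [3.1 0.  1.6]
nest_seat 0.76 [231.1, 148.8, 305.7, 219.6] 269.9590399165145 183.6295330028698
lever_grip 0.67 [305.4, 2.1, 317.7, 101.3] 312.59856262833677 46.75154004106776
lever_grip 0.6 [227.6, 232.6, 282.5, 311.8] 256.6606291706387 269.18875119161106
carriage 0.67 [235.0, 150.9, 306.7, 220.2] 270.0383711824589 183.88958496476116
carriage 0.58 [228.0, 128.8, 306.7, 310.6] 266.21475563909775 197.44020206766916
```

View pics/w1.png

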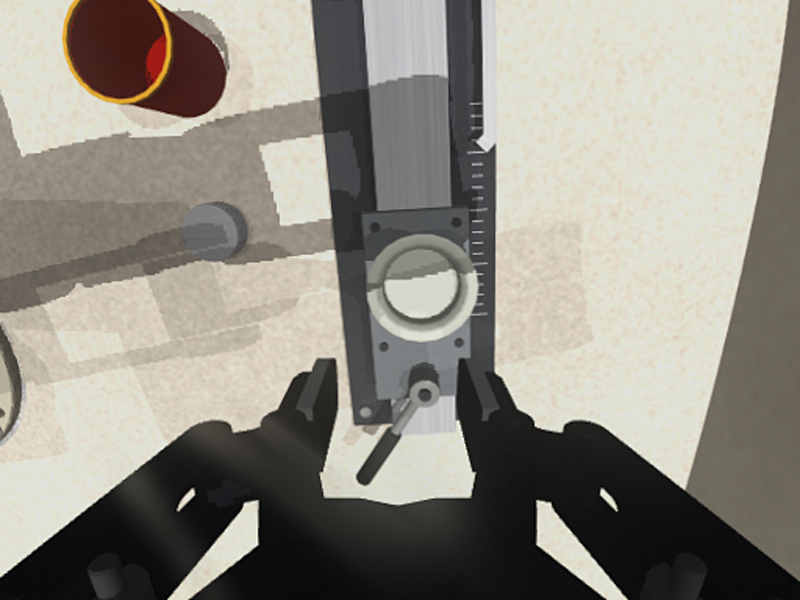

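The wrist view (800 scale) shows the hub at (425,392), the grip from (397,432) to (363,480), the nest mouth centre at (423,287), the carriage front edge around y≈210, and the finger tip wedge near (482,148).

Run:
```python
from h import *
import pickle
np.set_printoptions(precision=1,suppress=True)
s=pickle.load(open('w1s.pkl','rb'));a=np.load('w1.npy');f=1.5625
for n,uv,z in [('hub',(425,392),75),('nest',(423,287),112),('gripA',(397,432),70),('gripB',(363,480),70),('tip',(476,146),55),('frontL',(362,214),47),('frontR',(468,207),47),('rearL',(377,395),47),('finger far',(487,10),55),('railL1',(317,20),15),('railL2',(355,420),15)]:
    print(n,px2w('wrist',np.array(uv)/f,z,s)[0])
c=a[60:270,215:335]
cv2.imwrite('pics/w1c.png',cv2.resize(cv2.convertScaleAbs(c,alpha=1.3),None,fx=2.8,fy=2.8,interpolation=cv2.INTER_CUBIC))
```

```text
hub [569.   12.2  75. ]
nest [563.3 116.8 112. ]
gripA [544.6 -31.9  70. ]
gripB [511.8 -86.   70. ]
tip [606.8 214.6  55. ]
frontL [516.3 161.7  47. ]
frontR [603.8 167.1  47. ]
rearL [525.8  -6.8  47. ]
finger far [611.1 309.9  55. ]
railL1 [480.7 316.2  15. ]
railL2 [500.3 -55.2  15. ]
```

View pics/w1c.png

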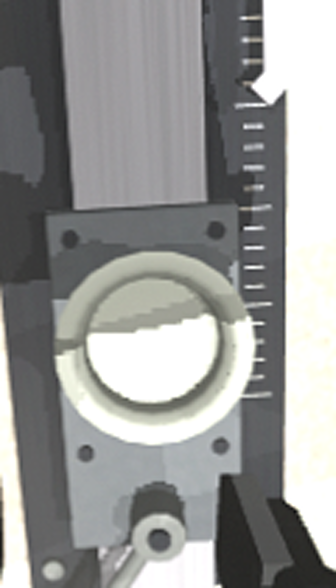

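```bash
python3 -c "
from h import *
to([526.5,-60,130],58.8)"
```

```text
dpos m [-0.183, -0.0174, 0.1197] rot deg [-0.02, -0.01, 31.31]
```

>>> carry_out(
  delta_pos=[
    [-0.183, -0.017, 0.06],
    [-0.183, -0.017, 0.08],
    [-0.183, -0.017, 0.12],
    [-0.183, -0.017, 0.12],
    [-0.183, -0.017, 0.12],
    [-0.183, -0.017, 0.12],
  ],
  rot=[
    [0, 0, 10],
    [0, 0, 20],
    [0, 0, 31.3],
    [0, 0, 31.3],
    [0, 0, 31.3],
    [0, 0, 31.3],
  ],
)

```text
clock: 2.88
eef_pos: [528.0, -59.9, 130.5]
tcp_rot: [3.141, -0.001, 1.026]
contact_force: [0.3, 0.1, 0.4]
opening: 0.528
grasp_force: 0.0
```

Run:
```python
from h import *
np.set_printoptions(precision=1,suppress=True)
s=r.sense();a=r.grab_frame("wrist");cv2.imwrite("pics/w2.png",a)
np.save('w2.npy',a);import pickle;pickle.dump(s,open('w2s.pkl','wb'))
print(s['eef_pos'],s['tcp_rot'])
to([526.5,-60,71],58.8)
print(w2px('wrist',[[526.5,-60,64],[569,12,75],[563.3,116.8,112],[606,213,55]],s))
```

```text
[528.  -59.9 130.5] [ 3.1 -0.   1. ]
dpos m [-0.0012, -0.0015, 0.0598] rot deg [0.09, -0.06, 0.02]
[[ 254.5  203.3]
 [ 253.3   98.8]
 [ 141.7  -69.7]
 [ 150.8 -169. ]]
```

View pics/w2.png

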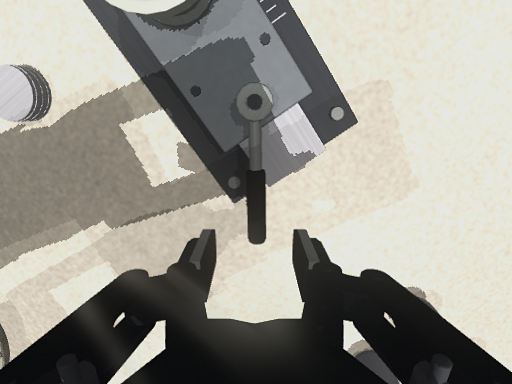

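The lever lies straight between the fingers (grip column 256, rows 171–243; hub at (254,101)), matching the estimate. Next I descend and close.

>>> carry_out(
  delta_pos=[
    [-0.003, -0.001, 0.03],
    [-0.003, -0.001, 0.06],
    [-0.003, -0.001, 0.06],
  ],
  rot=[
    [0, 0, 0],
    [0, 0, 0],
    [0, 0, 0],
  ],
)

```text
clock: 3.3
eef_pos: [524.3, -61.8, 69.2]
tcp_rot: [-3.14, 0.001, 1.027]
contact_force: [-1.1, -0.6, -0.6]
opening: 0.53
grasp_force: 0.0
```

>>> carry_out(
  delta_pos=[
    [0, 0, 0],
    [0, 0, 0],
    [0, 0, 0],
    [0, 0, 0],
  ],
  rot=[
    [0, 0, 0],
    [0, 0, 0],
    [0, 0, 0],
    [0, 0, 0],
  ],
  claw=0.008,
  grip_force=25,
)

```text
clock: 3.8
eef_pos: [525.2, -63.1, 70.2]
tcp_rot: [3.141, -0.0, 1.025]
contact_force: [-0.4, 0.6, -0.2]
opening: 0.091
grasp_force: 0.0
```

```bash
cat >> h.py <<'E'
def arc(hub,total_deg,n):
    "rows for swinging the tool about a vertical axis at hub, CCW positive"
    s=r.sense();C=R.from_euler('xyz',s['tcp_rot']);v=np.array(s['eef_pos'])-[*hub,s['eef_pos'][2]]
    for k in range(1,n+1):
        Q=R.from_euler('z',total_deg*k/n,degrees=True)
        print(np.round(C.inv().apply(Q.apply(v)-v)/1000,3).tolist(),np.round((C.inv()*Q*C).as_rotvec(degrees=True),1).tolist())
E
python3 -c "
from h import *
s=r.sense();print(s['eef_pos'],s['tcp_rot'],s['opening'],s['grasp_force'],s['contact_force'])
arc([569,12],67,8)"
```

```text
[525.21971169 -63.05471092  70.15399779] [ 3.14088240e+00 -3.07385827e-04  1.02508865e+00] 0.0911786673150201 0.0 [-0.39495709  0.55127832 -0.20805151]
[0.001, 0.013, 0.0] [0.0, 0.0, -8.4]
[0.004, 0.025, 0.0] [0.0, 0.0, -16.7]
[0.009, 0.037, 0.0] [0.0, 0.0, -25.1]
[0.015, 0.048, 0.0] [0.0, 0.0, -33.5]
[0.023, 0.058, 0.0] [0.0, 0.0, -41.9]
[0.033, 0.066, 0.0] [0.0, 0.0, -50.2]
[0.043, 0.073, 0.0] [0.0, 0.0, -58.6]
[0.054, 0.079, 0.0] [0.0, 0.0, -67.0]
```

The fingers shut on nothing, so I'll look.

Run:
```python
from h import *
np.set_printoptions(precision=1,suppress=True)
s=r.sense();a=r.grab_frame("wrist");cv2.imwrite("pics/w3.png",a);print(s['opening'],s['grasp_force'],s['joint_efforts'])
```

```text
0.0911786673150201 0.0 [  0.1 -54.8 -24.    0.   -0.    0. ]
```

View pics/w3.png

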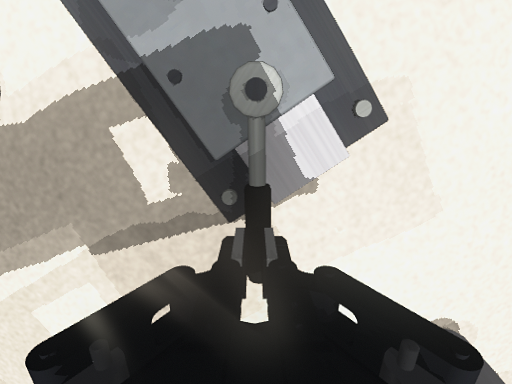

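>>> carry_out(
  delta_pos=[
    [0, 0, 0],
    [0, 0, 0],
    [0, 0, 0],
  ],
  rot=[
    [0, 0, 0],
    [0, 0, 0],
    [0, 0, 0],
  ],
  claw=0.0,
  grip_force=40,
)

```text
clock: 4.22
eef_pos: [524.9, -63.0, 69.6]
tcp_rot: [-3.142, 0.0, 1.025]
contact_force: [-0.2, 0.1, -0.2]
opening: 0.0
grasp_force: 0.0
```

Run:
```python
from h import *
s=r.sense();a=r.grab_frame("wrist");print(s['opening'],s['grasp_force'],s['eef_pos'])
cv2.imwrite("pics/w4.png",cv2.resize(cv2.convertScaleAbs(a[170:330,190:330],alpha=2,beta=30),None,fx=3.5,fy=3.5,interpolation=cv2.INTER_CUBIC))
```

```text
0.00034828265571942916 0.0 [524.94908549 -63.03377896  69.62855103]
```

View pics/w4.png

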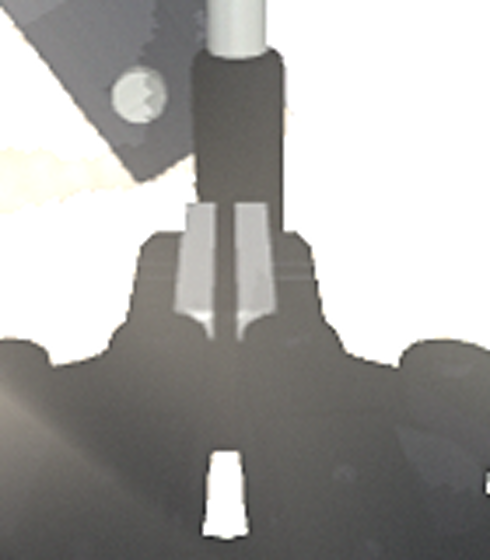

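Run:
```python
from h import *
s=r.sense();np.set_printoptions(precision=1,suppress=True)
h=np.array([569,12.]);u=np.array([-44.1,-72.7])/85
for z in (20,40,64,80): print(z,w2px('wrist',[[*(h+u*d),z] for d in (0,52.5,85,117.5)],s).tolist())
```

```text
20 [[254.60728542887924, 92.02941851868219], [254.61054208972146, 166.22900117301486], [254.60937898855303, 207.13312764502794], [254.60652127732436, 244.35309771885446]]
40 [[254.6981620841838, 89.91901534182725], [254.69453369252483, 172.22462070963297], [254.6885804442171, 216.95844984433805], [254.6808527989661, 257.1905997000958]]
64 [[254.83949926151962, 86.63821206524862], [254.82233249938375, 181.35650741042585], [254.8072711906485, 231.70543757644327], [254.79053230234118, 276.1704736816429]]
80 [[254.96213700146427, 83.79288937595341], [254.9304914256924, 189.09365980376487], [254.90598843198157, 243.9919152328851], [254.88015925715948, 291.71461200565307]]
```

Run:
```python
from h import *
import pickle
np.set_printoptions(precision=1,suppress=True)
s1=pickle.load(open('w1s.pkl','rb'));s2=pickle.load(open('w2s.pkl','rb'));s3=r.sense()
def tri(obs):
    A=np.zeros((3,3));b=np.zeros(3);
    rays=[]
    for s,uv in obs:
        p=px2w('wrist',uv,0,s)[0];c=campose('wrist',s)[1][:3,3];d=(p-c)/np.linalg.norm(p-c);M=np.eye(3)-np.outer(d,d);A+=M;b+=M@c
    x=np.linalg.solve(A,b);print(x,[ (w2px('wrist',x,s)[0]-uv).round(1) for s,uv in obs])
f=1.5625
print('hubtop');tri([(s1,(425/f,392/f)),(s2,(254,101)),(s3,(256,90))])
print('gripstart');tri([(s1,(400/f,428/f)),(s2,(256,171)),(s3,(258,185))])
print('screw');tri([(s1,(366/f,411/f)),(s2,(234,182)),(s3,(229.5,197.3))])
```

```text
hubtop
[568.6  10.1  72.7] [array([-0.2, -0. ]), array([0.1, 0.6]), array([ 0.2, -1. ])]
gripstart
[543.5 -36.6  60. ] [array([-2.4,  0.8]), array([ 1.4, -2.1]), array([ 2.4, -1.7])]
screw
[511.8 -44.4  16.3] [array([-0.1,  0.1]), array([-0.1,  0.2]), array([ 0.2, -0.4])]
```

The lever's measured height is right (hub top ~73 mm, grip ~62 mm), but the pads closed above the grip. I'll open, go lower and close again, checking the opening.

>>> carry_out(
  delta_pos=[
    [0, 0, 0],
    [0, 0, 0],
    [0, 0, 0.006],
    [0, 0, 0.014],
    [0, 0, 0.014],
  ],
  rot=[
    [0, 0, 0],
    [0, 0, 0],
    [0, 0, 0],
    [0, 0, 0],
    [0, 0, 0],
  ],
  claw=0.045,
)

```text
clock: 4.9
eef_pos: [524.2, -62.9, 54.7]
tcp_rot: [-3.14, 0.001, 1.025]
contact_force: [0.1, -0.2, 0.1]
opening: 0.529
grasp_force: 0.0
```

>>> carry_out(
  delta_pos=[
    [0, 0, 0],
    [0, 0, 0],
    [0, 0, 0],
    [0, 0, 0],
  ],
  rot=[
    [0, 0, 0],
    [0, 0, 0],
    [0, 0, 0],
    [0, 0, 0],
  ],
  claw=0.0,
  grip_force=30,
)

```text
clock: 5.4
eef_pos: [525.4, -63.3, 55.9]
tcp_rot: [3.141, -0.0, 1.025]
contact_force: [2.0, -2.8, 0.1]
opening: 0.167
grasp_force: 30.3
```

>>> carry_out(
  delta_pos=[
    [0, 0, 0],
    [0, 0, 0],
    [0, 0, 0.008],
    [0, 0, 0.008],
  ],
  rot=[
    [0, 0, 0],
    [0, 0, 0],
    [0, 0, 0],
    [0, 0, 0],
  ],
  claw=0.035,
)

```text
clock: 5.9
eef_pos: [524.3, -62.8, 46.8]
tcp_rot: [-3.14, 0.001, 1.025]
contact_force: [-0.4, -0.6, 0.3]
opening: 0.407
grasp_force: 0.0
```

>>> carry_out(
  delta_pos=[
    [0, 0, 0],
    [0, 0, 0],
    [0, 0, 0],
    [0, 0, 0],
  ],
  rot=[
    [0, 0, 0],
    [0, 0, 0],
    [0, 0, 0],
    [0, 0, 0],
  ],
  claw=0.0,
  grip_force=30,
)

```text
clock: 6.4
eef_pos: [525.0, -63.1, 47.6]
tcp_rot: [3.141, 0.0, 1.025]
contact_force: [0.5, -1.3, -3.1]
opening: 0.175
grasp_force: 29.2
```

```bash
python3 -c "
from h import *
arc([569,11.5],67,8)"
```

```text
[0.001, 0.013, 0.0] [-0.0, 0.0, -8.4]
[0.004, 0.025, 0.0] [-0.0, 0.0, -16.7]
[0.009, 0.037, 0.0] [-0.0, 0.0, -25.1]
[0.015, 0.048, 0.0] [-0.0, 0.0, -33.5]
[0.023, 0.058, 0.0] [-0.0, 0.0, -41.9]
[0.032, 0.066, 0.0] [-0.0, 0.0, -50.2]
[0.042, 0.073, 0.0] [-0.0, 0.0, -58.6]
[0.054, 0.079, 0.0] [-0.0, 0.0, -67.0]
```

>>> carry_out(
  delta_pos=[
    [0.001, 0.013, 0],
    [0.004, 0.025, 0],
    [0.009, 0.037, 0],
    [0.015, 0.048, 0],
    [0.023, 0.058, 0],
    [0.032, 0.066, 0],
    [0.042, 0.073, 0],
    [0.054, 0.079, 0],
  ],
  rot=[
    [0, 0, -8.4],
    [0, 0, -16.7],
    [0, 0, -25.1],
    [0, 0, -33.5],
    [0, 0, -41.9],
    [0, 0, -50.2],
    [0, 0, -58.6],
    [0, 0, -67],
  ],
)

```text
clock: 7.4
eef_pos: [620.2, -58.4, 47.5]
tcp_rot: [-3.14, -0.0, 2.2]
contact_force: [-3.1, -3.3, 0.9]
opening: 0.167
grasp_force: 29.4
```

Run:
```python
from h import *
s=r.sense();a=r.grab_frame("wrist");np.save('w5.npy',a);import pickle;pickle.dump(s,open('w5s.pkl','wb'))
print(s['eef_pos'],s['tcp_rot'],s['contact_force'],s['grasp_force'],s['opening'])
cv2.imwrite("pics/w5.png",a)
```

```text
[620.15918115 -58.43496387  47.52989284] [-3.13999447e+00 -1.27820547e-04  2.19959629e+00] [-3.05981464 -3.29119354  0.8929229 ] 29.372741281986237 0.16700864777478674
```

View pics/w5.png

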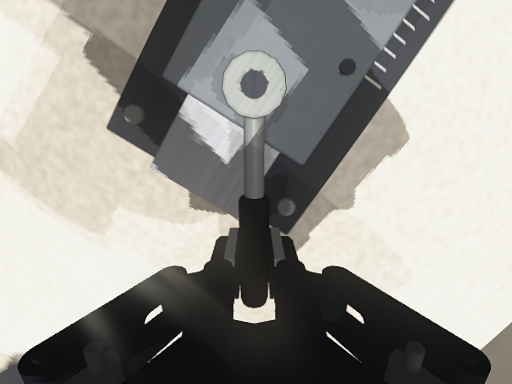

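Run:
```python
from h import *
import pickle
np.set_printoptions(precision=1,suppress=True,linewidth=200)
s=pickle.load(open('w1s.pkl','rb'));a=np.load('w1.npy')
print(a[84:102,296:322].mean(2).astype(int))
d=np.array([-.054,.9985]);n=np.array([.9985,.054]);hub=np.array([568.6,11.5]);ph=.054
for uv,z in [((304.3,92.1),55),((270.4,183.7),112)]:
    p=px2w('wrist',uv,z,s)[0];v=p[:2]-hub;print(p,'along',v@d,'across',v@n)
```

```text
[[ 64  61  62  63  68  68  69  63  47  51  50  47  59 152 224 218 216 217 218 216 213 214 220 221 218 216]
 [ 63  62  62  64  71  67  52  51  50  50  50  46  66 160 226 221 217 217 218 214 213 213 220 221 218 216]
 [ 63  62  62  63  66  61  48  49  50  50  47  52 117 199 223 220 217 215 218 214 213 213 219 220 217 215]
 [ 62  61  63  63  60  49  48  49  49  47  52 115 198 222 221 219 218 216 218 217 213 211 216 217 215 214]
 [ 63  62  61  43  49  46  46  45  42  49 110 197 220 223 223 220 218 218 219 219 215 211 214 217 216 216]
 [ 63  62  62  46  48  68 109 108 112 124 178 220 217 219 223 223 219 220 222 219 217 215 215 216 216 217]
 [ 62  61  61  62  53  58  87  80 106 194 223 219 215 216 221 221 220 217 218 218 216 215 219 218 216 217]
 [ 62  60  62  63  71  69  66  44  73 175 228 219 217 215 214 215 218 219 217 216 195 193 223 219 216 215]
 [ 63  61  61  62  70  69  68  46  43  75 173 226 219 216 215 214 216 220 222 202 127 163 225 218 215 213]
 [ 62  62  61  62  69  69  71  70  61  44  72 171 226 219 215 215 214 220 214 151  76 159 225 218 215 215]
 [ 61  61  61  64  69  68  70 
[... 267 characters left out ...]
72 156 225 219 220 222]
 [ 63  62  83 128 150 149 162 183 175 188 197 180 196 174 116 122  94  62  64  66  75 154 225 220 220 221]
 [ 67  67  68 117 108 106  84  83  76  75  75  74  63  63  60  61  64  67  71  71  79 159 224 219 217 217]
 [ 66  68  67  66  64  65  66  67  67  70  70  70  68  68  67  65  65  67  71  68  78 155 223 218 217 215]
 [ 68  68  67  68  68  68  69  70  68  71  71  73  71  70  70  66  68  69  71  69  78 153 221 217 217 217]
 [ 69  68  68  69  69  68  69  70  70  72  71  73  70  70  70  72  72  72  70  71  79 155 221 215 217 218]]
[607.2 216.7  55. ] along 202.82161170941126 across 49.58647544135058
[563.8 117.4 112. ] along 106.00719078302437 across 0.9582631605403007
```

Run:
```python
from h import *
s=r.sense();p=s['eef_pos']
print(px2w('wrist',(254,84),75,s))
to([p[0]-5.4,p[1]+99.85,p[2]],np.degrees(s['tcp_rot'][2]))
```

```text
[[569.02228215  12.07518207  75.        ]]
dpos m [0.0835, 0.055, -0.0] rot deg [-0.04, 0.0, -0.0]
```

>>> carry_out(
  delta_pos=[
    [0.007, 0.0045, 0],
    [0.02, 0.0135, 0],
    [0.034, 0.0225, 0],
    [0.048, 0.0315, 0],
    [0.062, 0.041, 0],
    [0.076, 0.05, 0],
    [0.0835, 0.055, 0],
    [0.0835, 0.055, 0],
  ],
  rot=[
    [0, 0, 0],
    [0, 0, 0],
    [0, 0, 0],
    [0, 0, 0],
    [0, 0, 0],
    [0, 0, 0],
    [0, 0, 0],
    [0, 0, 0],
  ],
)

```text
clock: 8.45
eef_pos: [615.1, 42.9, 47.4]
tcp_rot: [-3.14, -0.002, 2.193]
contact_force: [-4.5, 4.8, 1.9]
opening: 0.178
grasp_force: 30.2
```

Run:
```python
from h import *
s=r.sense();print(s['eef_pos'],s['tcp_rot'],s['grasp_force'],s['opening'],s['contact_force'])
a=r.grab_frame("wrist");g=cv2.cvtColor(a,cv2.COLOR_BGR2GRAY)
cv2.imwrite('pics/w6.png',a)
for z in [75]:
    c=cv2.HoughCircles(g[40:140,200:310],cv2.HOUGH_GRADIENT,1,50,param1=100,param2=15,minRadius=24,maxRadius=40);print(c)
    if c is not None: print(px2w('wrist',(c[0,0,0]+200,c[0,0,1]+40),75,s))
g5=cv2.cvtColor(np.load('w5.npy'),cv2.COLOR_BGR2GRAY);print(cv2.HoughCircles(g5[40:140,200:310],cv2.HOUGH_GRADIENT,1,50,param1=100,param2=15,minRadius=24,maxRadius=40))
print(w2px('wrist',[[569-5.4+49,12+100+105,55]],s))
arc([563.6,112],-67,8)
```

```text
[615.11980746  42.87067404  47.43873384] [-3.14026344e+00 -1.77237353e-03  2.19338934e+00] 30.233457684516907 0.17784362471379014 [-4.49479158  4.75576264  1.89732969]
[[[44.5 43.5 36.1]]]
[[560.48609834 111.0107893   75.        ]]
[[[53.5 41.5 30.5]]]
[[466.01545944 -29.29546012]]
[0.001, -0.013, 0.0] [-0.0, 0.0, 8.4]
[0.003, -0.025, 0.0] [-0.0, 0.0, 16.7]
[0.008, -0.037, 0.0] [-0.1, 0.0, 25.1]
[0.013, -0.048, 0.0] [-0.1, 0.0, 33.5]
[0.021, -0.058, 0.0] [-0.1, 0.1, 41.9]
[0.03, -0.067, 0.0] [-0.1, 0.1, 50.2]
[0.04, -0.074, 0.0] [-0.1, 0.1, 58.6]
[0.051, -0.08, 0.0] [-0.1, 0.1, 67.0]
```

>>> carry_out(
  delta_pos=[
    [0.001, -0.013, 0],
    [0.003, -0.025, 0],
    [0.008, -0.037, 0],
    [0.013, -0.048, 0],
    [0.021, -0.058, 0],
    [0.03, -0.067, 0],
    [0.04, -0.074, 0],
    [0.051, -0.08, 0],
  ],
  rot=[
    [0, 0, 8.4],
    [0, 0, 16.7],
    [0, 0, 25.1],
    [0, 0, 33.5],
    [0, 0, 41.9],
    [0, 0, 50.2],
    [0, 0, 58.6],
    [0, 0, 67],
  ],
)

```text
clock: 9.5
eef_pos: [521.2, 36.8, 47.7]
tcp_rot: [-3.142, -0.001, 1.019]
contact_force: [0.4, 4.6, -3.1]
opening: 0.176
grasp_force: 30.3
```

>>> carry_out(
  delta_pos=[
    [0, 0, 0],
    [0, 0, 0],
    [0, 0, -0.03],
    [0, 0, -0.09],
    [0, 0, -0.14],
    [0, 0, -0.14],
  ],
  rot=[
    [0, 0, 0],
    [0, 0, 0],
    [0, 0, 0],
    [0, 0, 0],
    [0, 0, 0],
    [0, 0, 0],
  ],
  claw=0.05,
)

```text
clock: 10.25
eef_pos: [525.1, 36.7, 192.0]
tcp_rot: [3.135, -0.005, 1.027]
contact_force: [0.7, -0.7, -0.3]
opening: 0.584
grasp_force: 0.0
```

```bash
python3 -c "
from h import *
to([560,190,225],90)"
```

```text
dpos m [0.1494, -0.0493, -0.0326] rot deg [0.47, -0.17, -31.18]
```

```bash
python3 -c "
from h import *
to([605,210,225],90)"
```

```text
dpos m [0.1898, -0.0212, -0.0322] rot deg [0.47, -0.17, -31.18]
```

>>> carry_out(
  delta_pos=[
    [0.05, -0.006, -0.032],
    [0.1, -0.012, -0.032],
    [0.15, -0.018, -0.032],
    [0.19, -0.021, -0.032],
    [0.19, -0.021, -0.032],
    [0.19, -0.021, -0.032],
  ],
  rot=[
    [0, 0, -8],
    [0, 0, -18],
    [0, 0, -28],
    [0, 0, -31],
    [0, 0, -31],
    [0, 0, -31],
  ],
)

```text
clock: 11.0
eef_pos: [601.7, 209.4, 218.3]
tcp_rot: [-3.14, 0.001, 1.567]
contact_force: [0.1, -0.4, -0.2]
opening: 0.588
grasp_force: 0.0
```

Run:
```python
from h import *
import pickle
np.set_printoptions(precision=1,suppress=True,linewidth=250)
s=r.sense();a=r.grab_frame("wrist");np.save('w7.npy',a);pickle.dump(s,open('w7s.pkl','wb'));print(s['eef_pos'],s['tcp_rot'])
t=w2px('wrist',[[607,218,55],[603,218,47],[558,217,112],[563.6,112,75]],s);print(t)
cx,cy=t[0].astype(int)
print(cx,cy);print(a[cy-14:cy+16,cx-14:cx+8].mean(2).astype(int))
x0,y0=max(cx-90,0),max(cy-60,0)
cv2.imwrite('pics/w7.png',cv2.resize(cv2.convertScaleAbs(a[y0:y0+190,x0:x0+150],alpha=1.3),None,fx=3.1,fy=3.1,interpolation=cv2.INTER_CUBIC));print(x0,y0)
```

```text
[601.7 209.4 218.3] [-3.1  0.   1.6]
[[259.8 168.9]
 [256.3 167.5]
 [211.  182.5]
 [224.7 256.8]]
259 168
[[ 77  76  76  75  75  76  78  77  78  68  49  38  38  40  38  43  44  40  88 128 135 134]
 [ 76  75  75  74  75  77  77  79  77  71  50  38  39  39  40  43  43  41  90 129 136 135]
 [ 76  75  76  77  76  77  77  78  76  71  50  38  39  39  39  42  45  40  74 121 135 134]
 [ 75  76  77  77  76  77  78  77  75  71  51  38  39  39  39  41  45  41  69 118 137 133]
 [ 75  75  76  77  77  77  77  77  76  72  52  39  39  39  38  43  46  45  70 120 136 133]
 [ 74  76  76  78  78  78  77  78  75  74  55  39  39  39  38  42  78  92 104 128 136 132]
 [ 75  77  77  77  77  77  76  77  76  75  55  39  38  39  43  44  57  62  75 118 135 132]
 [ 74  76  76  77  77  77  78  77  77  75  55  38  38  39  42  45  43  42  56 115 137 132]
 [ 74  76  77  76  77  77  76  77  77  76  57  40  38  39  43  44  43  42  52 113 136 134]
 [ 90  74  76  76  77  78  77  77  79  77  61  42  38  39  42  44  44  42  51 114 150 158]
 [111  74  75  76  76  77  77  79  78  79  55  38  40  40  43  46  44  44  59 133 15
[... 1044 characters left out ...]
2  81 102  76  55  65  67  66  65  64  64  64  64  65]
 [141 142 126 132 143 137 137 137 137 140 127  78  54  67  65  65  66  65  67  67  66  68]
 [141 141 143 143 141 136 133 134 134 136 126  77  55  66  66  65  65  66  66  67  66  69]
 [141 141 142 144 142 135 133 132 134 136 126  79  55  66  66  67  66  65  63  63  64  66]
 [142 142 142 142 142 136 133 133 132 135 128  80  54  66  67  68  66  66  79  87  89  87]
 [141 141 142 141 142 137 135 133 133 137 126  78  55  65  67  66  65  90 165 204 208 199]
 [141 142 141 142 142 137 134 134 133 137 128  79  57  66  67  67  65  63  61  58  59  60]
 [141 141 141 141 141 136 133 134 135 138 129  82  58  66  66  68  65  65  65  65  65  67]]
169 108
```

Run:
```python
from h import *
import pickle
np.set_printoptions(precision=2,suppress=True)
s=pickle.load(open('w7s.pkl','rb'))
t=px2w('wrist',(258.7,169.4),55,s)[0];i=px2w('wrist',(255,167.3),47,s)[0];d=np.array([-.054,.9985])
print(t,i,'index-tip along',(i-t)[:2]@d, 'across',(i-t)[:2]@[.9985,.054])
for k in r.cut_out('nest_seat','wrist')[:1]: print(k['box'])
```

```text
[605.74 217.35  55.  ] [601.39 218.21  47.  ] index-tip along 1.0968164688171862 across -4.3021779672202936
[171.0, 143.7, 250.5, 221.6]
```

View pics/w7.png

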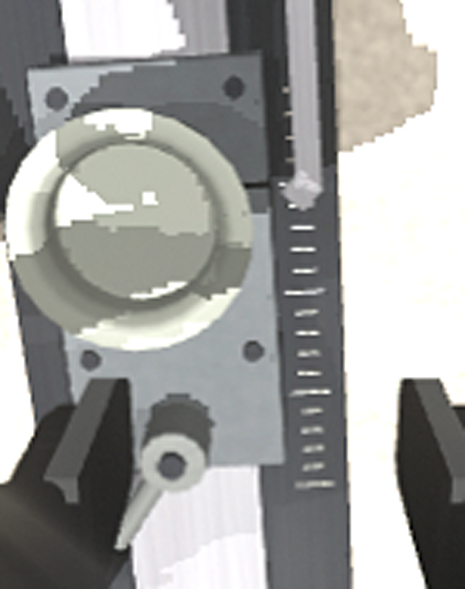

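The index line (crop (255,185)) and the wedge tip (crop (283,192)) are level within about 1.1 mm, and their across offset of 4.3 mm checks. The lever is back tight. Next is the can.

Run:
```python
from h import *
np.set_printoptions(precision=1,suppress=True)
for n,uv,z in [('slim',(358.8,170.4),134),('short',(336,147.5),92),('wide',(334.5,213),115),('pA',(380,136),134),('pB',(381.5,198.5),134)]:
    print(n,px2w('top',uv,z)[0])
print(px2w('wrist',(210.75,182.65),110))
to([515,-340,260],55)
```

```text
slim [ 530.1 -366.2  134. ]
short [ 608.5 -311.5   92. ]
wide [ 409.5 -297.4  115. ]
pA [ 633.5 -432.1  134. ]
pB [ 449.9 -428.   134. ]
[[557.5 215.7 110. ]]
dpos m [-0.5494, -0.0839, -0.0405] rot deg [-0.05, 0.05, 34.69]
```

>>> carry_out(
  delta_pos=[
    [-0.04, -0.006, -0.04],
    [-0.1, -0.015, -0.045],
    [-0.16, -0.024, -0.045],
    [-0.22, -0.034, -0.045],
    [-0.28, -0.043, -0.045],
    [-0.34, -0.052, -0.045],
    [-0.4, -0.061, -0.045],
    [-0.46, -0.07, -0.045],
  ],
  rot=[
    [0, 0, 10],
    [0, 0, 20],
    [0, 0, 30],
    [0, 0, 40],
    [0, 0, 50],
    [0, 0, 60],
    [0, 0, 70],
    [0, 0, 80],
  ],
  claw=0.085,
)

```text
clock: 12.1
eef_pos: [528.7, -252.2, 265.0]
tcp_rot: [3.141, -0.001, 0.163]
contact_force: [0.8, -0.2, -0.8]
opening: 0.995
grasp_force: 0.0
```

Run:
```python
from h import *
to([520,-350,260],5)
```

```text
dpos m [-0.0245, 0.0951, 0.005] rot deg [0.02, -0.04, 4.33]
```

>>> carry_out(
  delta_pos=[
    [-0.0245, 0.095, 0.005],
    [-0.0245, 0.095, 0.005],
    [-0.0245, 0.095, 0.005],
  ],
  rot=[
    [0, 0, 4.3],
    [0, 0, 4.3],
    [0, 0, 4.3],
  ],
)

```text
clock: 12.48
eef_pos: [520.4, -350.3, 259.3]
tcp_rot: [3.141, 0.0, 0.091]
contact_force: [-0.6, -0.7, 0.0]
opening: 0.995
grasp_force: 0.0
```

Run:
```python
from h import *
np.set_printoptions(precision=1,suppress=True)
s=r.sense();a=r.grab_frame("wrist");np.save('w8.npy',a);print(s['eef_pos'],s['tcp_rot'])
hsv=cv2.cvtColor(a,cv2.COLOR_BGR2HSV)
print('pred',w2px('wrist',[[530,-366,134],[530,-366,0]],s).tolist())
for t in ['slim_can','short_can_center','wide_can_center']:
  for k in r.cut_out(t,'wrist')[:4]:
    m=k['mask'];ys,xs=np.nonzero(m);print(t,round(k['p'],2),np.array(k['box']),m.sum(),'sat',np.median(hsv[...,1][m]),'bgr',np.median(a[m],0))
g=cv2.cvtColor(a,cv2.COLOR_BGR2GRAY)
c=cv2.HoughCircles(cv2.medianBlur(g,3),cv2.HOUGH_GRADIENT,1,25,param1=120,param2=22,minRadius=20,maxRadius=48)
if c is not None:
  for q in c[0][:8]: print(q,px2w('wrist',q[:2],134,s)[0],px2w('wrist',q[:2],92,s)[0][:2],'r@134', q[2]*(campose('wrist',s)[1][2,3]-134)/266)
```

```text
[ 520.4 -350.3  259.3] [3.1 0.  0.1]
pred [[270.74869632358775, 175.0313972573429], [265.46577191327907, 154.48313704309146]]
slim_can 0.9 [244.9 141.9 293.9 196.2] 2234 sat 5.0 bgr [90. 90. 91.]
slim_can 0.88 [297.3  48.9 373.3 104.3] 3152 sat 96.0 bgr [121.  48.  95.]
slim_can 0.62 [283.3 193.8 333.9 270. ] 2661 sat 100.0 bgr [57. 34. 48.]
short_can_center 0.87 [203.   67.5 248.6 116. ] 1735 sat 4.0 bgr [161. 160. 162.]
wide_can_center 0.69 [180.8 206.3 234.9 280.8] 3045 sat 7.0 bgr [81. 81. 83.]
[346.5  73.5  25.8] [ 635.8 -427.5  134. ] [ 642.4 -440.6] r@134 26.31955734926652
[227.5  92.5  23. ] [ 607.6 -315.7  134. ] [ 609.8 -311.6] r@134 23.463171974190292
[269.5 175.5  22.5] [ 529.4 -364.7  134. ] [ 519.5 -368.2] r@134 22.953103018229633
[203.5 264.5  22.3] [ 416.1 -299.4  134. ] [ 388.6 -292.7] r@134 22.749074657541907
[311.5 244.5  22.9] [ 453.4 -421.2  134. ] [ 431.8 -433.4] r@134 23.36115779384643
```

The slim can is the grey, unsaturated one (box 245–294, 142–196). Its lid circle at (269.5,175.5) gives (529,-365), matching the top-view estimate. The two purple ones have saturation around 100, and the short and wide cans are detected separately.

```bash
python3 -c "
from h import *
to([529.5,-365,100],5.2)"
```

```text
dpos m [0.0059, 0.0192, 0.1598] rot deg [-0.02, -0.0, 0.25]
```

>>> carry_out(
  delta_pos=[
    [0.007, 0.0165, 0.02],
    [0.007, 0.0165, 0.06],
    [0.007, 0.0165, 0.1],
    [0.007, 0.0165, 0.135],
    [0.007, 0.0165, 0.158],
    [0.007, 0.0165, 0.158],
  ],
  rot=[
    [0, 0, 0],
    [0, 0, 0],
    [0, 0, 0],
    [0, 0, 0],
    [0, 0, 0],
    [0, 0, 0],
  ],
)

```text
clock: 13.42
eef_pos: [529.8, -361.3, 100.2]
tcp_rot: [-3.139, 0.003, 0.096]
contact_force: [-0.3, -0.1, -0.3]
opening: 0.999
grasp_force: 0.0
```

>>> carry_out(
  delta_pos=[
    [0, 0, 0],
    [0, 0, 0],
    [0, 0, 0],
    [0, 0, 0],
    [0, 0, 0],
  ],
  rot=[
    [0, 0, 0],
    [0, 0, 0],
    [0, 0, 0],
    [0, 0, 0],
    [0, 0, 0],
  ],
  claw=0.03,
  grip_force=60,
)

```text
clock: 14.05
eef_pos: [531.8, -363.7, 103.9]
tcp_rot: [3.14, -0.003, 0.095]
contact_force: [-0.7, 0.4, 7.2]
opening: 0.591
grasp_force: 61.8
```

Run:
```python
from h import *
s=r.sense();print(s['eef_pos'],s['tcp_rot'],s['opening']*85.4,s['grasp_force'],s['contact_force'])
a=r.grab_frame("wrist")
for k in r.cut_out('slim_can','wrist')[:2]: print(k['p'],k['box'],w2px('wrist',[[529.5,-365,134]],s))
```

```text
[ 531.8169244  -363.72264886  103.9329839 ] [ 3.13981235e+00 -2.72198452e-03  9.46548890e-02] 50.492498293323116 61.77921848371625 [-0.70157464  0.42269214  7.22825322]
0.85 [207.9, 171.1, 302.0, 311.1] [[258.15941934 267.97192825]]
0.78 [285.6, 277.4, 373.7, 376.0] [[258.15941934 267.97192825]]
```

>>> carry_out(
  delta_pos=[
    [0, 0, -0.01],
    [0, 0, -0.03],
    [0, 0, -0.03],
    [0, 0, -0.03],
  ],
  rot=[
    [0, 0, 0],
    [0, 0, 0],
    [0, 0, 0],
    [0, 0, 0],
  ],
)

```text
clock: 14.65
eef_pos: [530.6, -363.2, 131.9]
tcp_rot: [3.141, -0.0, 0.095]
contact_force: [-0.2, -0.6, -3.3]
opening: 0.589
grasp_force: 63.4
```

Run:
```python
from h import *
np.set_printoptions(precision=1,suppress=True)
s=r.sense();print(s['eef_pos'],s['tcp_rot'],s['opening']*85.4,s['grasp_force'],s['contact_force'],s['wrist_torque'])
a=r.grab_frame("scene");
for k in r.cut_out('slim_can','scene')[:4]: print(k['p'],np.array(k['box']))
x,y,z=s['eef_pos'];print(w2px('scene',[[x,y,z-104],[x,y,z-104+134]]))
to([x,y,270],100)
```

```text
[ 530.6 -363.2  131.9] [ 3.1 -0.   0.1] 50.285094844983114 63.40672513470054 [-0.2 -0.6 -3.3] [0. 0. 0.]
0.9 [164.2 244.6 192.1 297.4]
0.9 [114.1 255.8 148.  309.3]
0.58 [175.7 300.3 206.7 355.6]
0.45 [319.5  76.9 377.3 168.2]
[[181.1 289.9]
 [171.7 251.6]]
dpos m [0.0002, 0.0002, -0.1388] rot deg [-0.06, 0.0, -94.57]
```

>>> carry_out(
  delta_pos=[
    [0, 0, -0.05],
    [0, 0, -0.1],
    [0, 0, -0.145],
    [0, 0, -0.145],
  ],
  rot=[
    [0, 0, 0],
    [0, 0, 0],
    [0, 0, -5],
    [0, 0, -10],
  ],
)

```text
clock: 15.25
eef_pos: [532.3, -364.3, 280.7]
tcp_rot: [3.137, -0.004, 0.272]
contact_force: [0.3, -0.1, -3.7]
opening: 0.587
grasp_force: 64.6
```

```bash
python3 -c "
from h import *
s=r.sense();print(s['eef_pos'],s['tcp_rot'],s['opening'])
to([557,150,275],90)
to([557.3,216,275],90)"
```

```text
[ 532.28557573 -364.28698953  280.71355157] [ 3.13660687 -0.00416613  0.27230658] 0.587062144234339
dpos m [0.1621, -0.4887, 0.004] rot deg [0.4, -0.02, -74.4]
dpos m [0.1801, -0.5522, 0.0037] rot deg [0.4, -0.02, -74.4]
```

>>> carry_out(
  delta_pos=[
    [0.012, -0.035, 0],
    [0.028, -0.085, 0],
    [0.046, -0.14, 0],
    [0.065, -0.2, 0],
    [0.085, -0.26, 0],
    [0.104, -0.32, 0],
    [0.124, -0.38, 0],
    [0.143, -0.44, 0],
  ],
  rot=[
    [0, 0, -8],
    [0, 0, -17],
    [0, 0, -26],
    [0, 0, -36],
    [0, 0, -46],
    [0, 0, -56],
    [0, 0, -65],
    [0, 0, -74.4],
  ],
)

```text
clock: 16.25
eef_pos: [550.9, 98.2, 276.2]
tcp_rot: [-3.141, 0.0, 1.573]
contact_force: [1.7, -0.2, -2.5]
opening: 0.584
grasp_force: 64.7
```

```bash
python3 -c "
from h import *
s=r.sense();print(s['eef_pos'],s['tcp_rot'],s['opening'])
to([557.3,216,240],90)"
```

```text
[550.85099329  98.18923936 276.23540303] [-3.14112420e+00  1.62841605e-04  1.57324070e+00] 0.5841824198661295
dpos m [0.1178, 0.0068, 0.0362] rot deg [-0.03, 0.01, 0.14]
```

>>> carry_out(
  delta_pos=[
    [0.03, 0.002, 0],
    [0.07, 0.004, 0],
    [0.105, 0.006, 0.01],
    [0.118, 0.0065, 0.025],
    [0.118, 0.0065, 0.036],
    [0.118, 0.0065, 0.036],
  ],
  rot=[
    [0, 0, 0],
    [0, 0, 0],
    [0, 0, 0],
    [0, 0, 0],
    [0, 0, 0],
    [0, 0, 0],
  ],
)

```text
clock: 17.0
eef_pos: [557.2, 212.8, 239.1]
tcp_rot: [-3.139, 0.002, 1.567]
contact_force: [1.0, -0.4, -4.4]
opening: 0.589
grasp_force: 64.6
```

Run:
```python
from h import *
np.set_printoptions(precision=1,suppress=True)
s=r.sense();print(s['eef_pos'],s['tcp_rot'],s['opening'],s['contact_force'])
x,y,z=s['eef_pos']
for c in('scene','top'):
    a=r.grab_frame(c)
    for t in('nest_seat','slim_can'):
        for k in r.cut_out(t,c)[:4]: print(c,t,round(k['p'],2),np.array(k['box']))
    print(c,'pred base,top,nest seat',w2px(c,[[x,y,z-104],[x,y,z+30],[557.3,216,112]]).tolist())
```

```text
[557.2 212.8 239.1] [-3.1  0.   1.6] 0.5887666847536073 [ 1.  -0.4 -4.4]
scene nest_seat 0.82 [306.5 138.1 330.6 156.9]
scene slim_can 0.89 [113.  254.2 148.9 308.4]
scene slim_can 0.86 [177.6 301.2 206.8 353.5]
scene slim_can 0.61 [309.2  97.1 326.8 147.9]
scene pred base,top,nest seat [[316.03625535307754, 139.62659315127124], [320.67359121236007, 98.61449756658186], [315.81521247295166, 145.6019947878158]]
top nest_seat 0.58 [161.9 146.3 172.1 168.8]
top nest_seat 0.23 [164.4 147.  228.5 184. ]
top slim_can 0.6 [358.9 187.5 390.7 211.6]
top slim_can 0.58 [360.3 127.6 388.3 155.2]
top pred base,top,nest seat [[155.3607096200571, 157.88267297933075], [144.48390949752354, 144.7516959959391], [155.899846321669, 159.8315975151226]]
```

>>> carry_out(
  delta_pos=[
    [0.003, 0, 0.004],
    [0.003, 0, 0.012],
    [0.003, 0, 0.02],
    [0.003, 0, 0.026],
    [0.003, 0, 0.032],
    [0.003, 0, 0.032],
  ],
  rot=[
    [0, 0, 0],
    [0, 0, 0],
    [0, 0, 0],
    [0, 0, 0],
    [0, 0, 0],
    [0, 0, 0],
  ],
)

```text
clock: 18.05
eef_pos: [557.8, 217.1, 208.0]
tcp_rot: [-3.141, 0.0, 1.568]
contact_force: [0.5, 0.1, -3.1]
opening: 0.589
grasp_force: 64.6
```

>>> carry_out(
  delta_pos=[
    [0, 0, 0.003],
    [0, 0, 0.006],
    [0, 0, 0.008],
    [0, 0, 0.01],
    [0, 0, 0.01],
  ],
  rot=[
    [0, 0, 0],
    [0, 0, 0],
    [0, 0, 0],
    [0, 0, 0],
    [0, 0, 0],
  ],
)

```text
clock: 18.68
eef_pos: [558.2, 217.3, 199.0]
tcp_rot: [3.141, -0.0, 1.568]
contact_force: [-0.9, -0.5, -1.6]
opening: 0.588
grasp_force: 64.9
```

>>> carry_out(
  delta_pos=[
    [0, 0, 0.002],
    [0, 0, 0.004],
    [0, 0, 0.006],
    [0, 0, 0.007],
    [0, 0, 0.007],
  ],
  rot=[
    [0, 0, 0],
    [0, 0, 0],
    [0, 0, 0],
    [0, 0, 0],
    [0, 0, 0],
  ],
)

```text
clock: 19.3
eef_pos: [558.3, 217.3, 192.1]
tcp_rot: [3.141, -0.0, 1.568]
contact_force: [-2.7, 0.4, 5.7]
opening: 0.589
grasp_force: 65.6
```

>>> carry_out(
  delta_pos=[
    [0, 0, 0.002],
    [0, 0, 0.004],
    [0, 0, 0.006],
    [0, 0, 0.007],
    [0, 0, 0.007],
  ],
  rot=[
    [0, 0, 0],
    [0, 0, 0],
    [0, 0, 0],
    [0, 0, 0],
    [0, 0, 0],
  ],
)

```text
clock: 19.92
eef_pos: [558.6, 217.6, 186.7]
tcp_rot: [3.14, -0.001, 1.568]
contact_force: [-5.0, -0.7, 18.2]
opening: 0.589
grasp_force: 66.8
```

>>> carry_out(
  delta_pos=[
    [0, -0.001, 0.001],
    [0, -0.001, 0.001],
    [0, -0.001, 0.001],
    [0, -0.001, 0.001],
  ],
  rot=[
    [0, 0, 0],
    [0, 0, 0],
    [0, 0, 0],
    [0, 0, 0],
  ],
)

```text
clock: 20.42
eef_pos: [558.4, 217.8, 186.6]
tcp_rot: [3.138, -0.001, 1.568]
contact_force: [-3.7, -1.4, 23.3]
opening: 0.591
grasp_force: 67.3
```

Run:
```python
from h import *
np.set_printoptions(precision=1,suppress=True)
s=r.sense();print(s['eef_pos'],s['contact_force'],s['wrist_torque'])
a=r.grab_frame('scene');cv2.imwrite('pics/end.png',a)
x,y,z=s['eef_pos']
for t in('slim_can','lever_grip','nest_seat'):
    for k in r.cut_out(t,'scene')[:4]: print(t,round(k['p'],2),np.array(k['box']))
n=[.9985,.054];h=np.array([563.1,112]);th=[-44.1,-72.7];un=[51.5,-69.1]
print('can base/top',w2px('scene',[[x,y,83],[x,y,217]]).tolist(),'grip tight/unl',w2px('scene',[[*(h+th),64],[*(h+un),64]]).tolist())
```

```text
[558.4 217.8 186.6] [-3.7 -1.4 23.3] [-0.3  1.6  0.1]
slim_can 0.81 [308.8 112.7 328.  157.8]
slim_can 0.7 [176.2 300.2 204.4 353. ]
slim_can 0.67 [115.7 256.2 144.7 311. ]
lever_grip 0.48 [266.6 169.6 303.7 190. ]
nest_seat 0.45 [304.  142.9 331.8 162.9]
nest_seat 0.38 [145.  216.8 180.3 266.1]
can base/top [[315.5077162784731, 153.28605645258688], [319.96663779620434, 114.76363950798878]] grip tight/unl [[273.49744122304685, 183.4514865623794], [303.0972331760196, 195.0800158896913]]
```

The nest is on its stop: the force rose to 23 N with no further travel, and the height matches. The lever shows tight. Handing in now.

```bash
python3 -c "
from rig import r
print(r.sign_off())"
```

```text
the job is handed in; nothing more can be done
None
```

The job is handed in (no verdict was returned): the carriage is set about 1 mm from the focus tip and clamped, and the slim can is held pressed down in the nest at its stop with about 23 N.

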